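Clear the stray espresso cup and swing the cup cubby's latched door open

ROBOT

A 6-joint arm with a two-finger parallel gripper is mounted at the origin on the work surface. World frame = base frame: x ahead of the robot, y to its left, z up, the work surface at z = 0. Lengths are in m, angles in rad, forces in N, time in s.
With the tool pointing down it reaches from about 0.3 to 0.775 m from the base axis. Payload 14.6 kg.
Tool frame: the origin (TCP) lies midway between the tips of the shut fingers; the grasp point (between the pads) lies 19 mm behind it (ctrl.grip_depth is the z of the grasp point in the tool frame, in m); z points along the fingers, y is the line along which they close (so a half turn about z gives the same grasp; the last joint's range is limited). The gripper opens to 94 mm and grips with 3 to 60 N. Pads are 16 mm wide; open, the fingers measure 119 mm over their backs; the gripper's body (75 mm by 177 mm) begins 78 mm behind the grasp point.
Start: joints at [1.168, 0.3, 1.521, -0, 1.321, -0.067], TCP at [0.181, 0.519, 0.205] pointing down, gripper open.
Joint ranges: [-3.03, 3.03], [-0.79, 2.21], [0.23, 2.52], [-1.04, 4.18], [0, 3.07], [-2.55, 2.55]. Speed limits (rad/s): [2.22, 2.22, 2.57, 3.14, 3.14, 3.14].

INTERFACE

Orientations are given as [roll, pitch, yaw] about the fixed x, y, z axes, in that order (R = Rz(yaw) Ry(pitch) Rx(roll)).
In Python, from station import ctrl gives the robot as it stands. The module is installed in compiled form; this text tells all that it offers.
- The arm moves only by the tool carry_out, never from a script. Its argument "commands" is a list of rows, each a list of 3 entries, a list of its own where there are three numbers: the closure, from 0 (fully open) to 1 (shut), then the shift along the tool's x, y, z in mm, then the turn, a rotation vector about the tool's x, y, z in rad. In form: [[gripper, [tx, ty, tz], [wx, wy, wz]], ...]. A call has 1 to 10 rows; each row shifts and turns the commanded pose from where the row before left it, along the tool's axes as they then stand; what a row does not reach is not made up. A row lasts 1/8 s, in which the tool goes at most 62.5 mm and 10.7 degrees, less where a joint would pass 70% of its speed; a pose out of reach is approached as far as the arm can. A call with a gripper value outside its range is refused whole. The fingers move at their own pace and stop on an object; "squeeze" is the grip in N (left out, the last holds). Time passes only in rows, so rows that do not move let the fingers close. It gives the time, the measured TCP pose, the force, the opening and the grip force at its end, in the units of the state.
- ctrl.get_obs(): the state, without advancing time (a new reading comes with each control period).
- ctrl.camera(name): name is "scene" or "top" or "wrist"; returns a dict with "img" (384x512x3 uint8, blue, green, red), "camera_matrix" (3x3 intrinsics, pixels), "k1" (the pictures are not rectified: a ray, as slopes to the right and down, at radius r is drawn at 1 + k1 r^2 times it, then the intrinsics apply), "rvec" (rotation vector, rad) and "tvec" (3), from world to camera coordinates, as OpenCV has them. Camera axes: x right, y down, z forward; pixel columns grow to the right and rows downward; lengths in m; the calibration is good to about 2 mm. A picture is of the moment at which its call begins. There is no depth.
- ctrl.hand_in(): hands the job in; it is judged then, once.
Trained networks look in the newest picture that a camera, given by its name, has taken for a name from the list of things; names that differ only in an ending like _2 or _b are one class to them, and where a whole thing is asked for, a point or a joint stands for the part that bears it (a point fixed in the world has none). Each returns a list of dicts, best first, with "score" (0 to 1); they miss things now and then, are a little off and sometimes report something else, mostly with a low value. They report only what shows in the picture. A call takes as long as a camera call.
- ctrl.outline_of(thing, camera): "region" (384x512 bool, what is visible of it).
- ctrl.place_of(thing, camera): "at" ([x, y, z] in m, in world coordinates, good to about 4 mm: a listed point, or the origin of a listed thing).
The state is a dict: "time_s": time; "qpos": joint angles; "joint_vel": joint speeds; "tau": joint torques, N m; "ee_pos": TCP position; "eef_rot": TCP orientation; "force": force on the tool from outside, world axes, zero at the start; "moment": the same for the moment, N m; "grip_width": finger opening in m; "grip_force": force on a finger pad.
Only numpy, scipy, OpenCV 4.12 (cv2) and the standard library are available. Lean on these libraries where they do the work, as an engineer would, in place of code of your own. Each camera call takes 0.05 s, during which the arm holds its last target. There are 200 camera calls.

TASK

The small terracotta cup is standing in the way of the cup cubby's clear door: first lift it away and nest it upright in the bigger blue cup, lowering it in rather than dropping it. Then open the door by its lever handle: its child-safe catch frees it only at one point partway down, so press the lever little by little, trying the door gently, until it gives, and swing it wide open to its stop without letting it fly. Leave the sugar pot, dripper and scoop where they are, and knock no cup over.

Things in the scene. Friction and masses are not known exactly. Their poses are not given: they have to be found in the camera images.
- cubby: Fixed cup cubby, white and pale green laminate, 170 deep, 270 wide, 210 mm high, spare cups inside. Origin on the shelf under the middle of its front face; x points into the cubby, y to its left seen from the robot, z up. At the right (-y) edge of the front a brass keeper housing, 38 mm proud and up to 223 mm high, hides the catch that holds the door's latch tongue.
- door (a joint): Door angle, 0 shut, growing as it opens towards the robot, stop at 1.75 rad. It turns about the upright line through door_hinge (clockwise seen from above; hinge on the cubby's left, +y side) with light friction and stays where it is left.
- door_hinge (a point): Point on the door's hinge line, 185 mm above the shelf; in the cubby's frame x -6, y +125 mm. It turns with the door; shut, its axes are the cubby's. In this frame the clear panel (8 mm thick, centred on x = 0, green edging 10 mm thick) spans y from -2 to -240 mm; it stands from 15 to 205 mm above the shelf.
- door_edge (a point): Top corner of the door's free edge, 240 mm from the hinge line, 205 mm above the shelf.
- lever_pivot (a point): Lever pivot on the door's mid plane, 205 mm from the hinge line, 185 mm above the shelf; the lever turns about the door's normal (x), stop at 0.75 rad. The door comes free only in a band of about 0.08 rad of lever turn, centred between 0.18 and 0.53 rad, hidden, different each time; else it stays held with about 3 mm of play. Once it is open 0.15 rad the lever may come up.
- lever_grip (a point): Grip point on the dark steel lever: a level round bar 12 mm thick, 62 mm in front of the door's mid plane, running from the pivot 84 mm towards the hinge. The point is 55 mm from the pivot: at x -62, y -150 mm in the hinge's frame at rest, 37 mm lower and 15 mm nearer the pivot at the lever's stop. Sprung: about 4 N here press it down; it returns when let go.
- small_cup: Terracotta espresso cup without handle, loose, about 110 g, 70 mm high, outer diameter 38 mm at the foot and 54 mm at the rim, wall 3.5 mm. Origin at the centre of its underside, z up. It starts in front of the door, in its swing.
- big_cup: Blue ceramic cup without handle, loose, about 240 g, 52 mm high, outer diameter 60 mm at the foot and 84 mm at the rim, wall 4 mm, inner floor 5 mm above its underside and 52 mm wide. Origin at the centre of its underside, z up. The small cup stands inside it on its floor, its rim then 23 mm above the big one's.
- sugar_pot: White ceramic sugar pot, closed, 88 mm across, 104 mm high; bystander. Origin at the centre of its underside.
- dripper: Orange plastic coffee dripper, a cone 104 mm across and 81 mm high with a small handle reaching 77 mm to -y; bystander. Origin at the centre of its underside.
- scoop: Stainless coffee scoop, 140 mm long and 25 mm high, bowl to its +x; bystander. Origin on the shelf near its middle.

How it is judged:
On the way, in this order (a step that is already met when the one before it is completed fails the run):
1. the small cup stands nested in the big cup, let go (horizontal distance between small_cup and big_cup below 0.013 m and z of small_cup in the frame of big_cup between 0 and 0.013 m and angle between small_cup's own z axis and vertical below 0.15 rad and angle between big_cup's own z axis and vertical below 0.1 rad and contact force between the fingers and small_cup below 0.1 N), for 0.2 s.
2. the latch is free and the door is ajar (value of joint door above 0.25 rad).
At the end, for the whole second after the job is handed in: The door stands open at 1.6 rad or more (its stop is at 1.75), and the small cup stands upright and at rest on the floor of the upright big cup: underside under 13 mm above the big cup's underside, centres within 13 mm, tilt under 0.15 rad, touched by nothing of the robot (all of step 1 and value of joint door above 1.6 rad and linear speed of each of small_cup, big_cup below 0.02 m/s).
It fails at once if a cup is knocked over (tilted more than 40 degrees) (angle between any of small_cup, big_cup's own z axis and vertical above 0.7 rad).
It fails at once if the small cup is dropped (falls faster than 0.5 m/s with no finger on it) (linear speed of small_cup above 0.5 m/s and contact force between the fingers and small_cup below 0.1 N).
It fails at once if the door flies open (over 2.5 rad/s) (velocity of joint door above 2.5 rad/s).
It fails at once if the sugar pot, the dripper or the scoop is moved more than 30 mm (distance of any of sugar_pot, dripper, scoop from where it was at the start of the episode above 0.03 m).
It also fails if it takes over 72 s, if anything falls off the work surface, if the arm or the gripper's body presses on something with over 40 N, if the wrist force passes 120 N, or if a joint passes its speed limit or range.

## Working session

There is one attempt and no reset: what is moved stays moved. The work goes in short steps, Python scripts to look and compute and a tool call to move; the robot and the scene stay as the last step left them, time stands still between calls to the robot, and variables do not carry over. Pictures are saved under pics/ and viewed, at most 10 in all, crops included, and the job is handed in when it is done.

Besides the shell and the picture viewer there is one more tool, called after ">>>" by a JSON object that holds its "api" and its "payload", one argument or row to a line. carry_out: Moves the arm, as the interface text tells. Its arguments: {"type":"object","properties":{"commands":{"type":"array","items":{"type":"array"}},"squeeze":{"type":"number"}},"required":["commands"]}

```bash
mkdir -p pics
cat > h.py <<'E'
import numpy as np, cv2
from station import ctrl
from scipy.spatial.transform import Rotation as R
np.set_printoptions(precision=4,suppress=True)
def snap(c,f=None):
    d=ctrl.camera(c)
    if f: cv2.imwrite('pics/'+f,d['img'])
    return d
def pl(t,c):
    return [(np.round(r['at'],4).tolist(),round(r['score'],2)) for r in ctrl.place_of(t,c)[:2]]
def obs():
    o=ctrl.get_obs(); print({k:np.round(v,4) for k,v in o.items()}); return o
E
python3 - <<'E'
from h import *
obs(); print(ctrl.grip_depth)
a=snap('scene');b=snap('top')
cv2.imwrite('pics/a.png',cv2.resize(np.hstack([a['img'],b['img']]),(800,300)))
for c in ('scene','top'):
  for t in ['cubby','door_hinge','door_edge','lever_pivot','lever_grip','small_cup','big_cup','sugar_pot','dripper','scoop']: print(c,t,pl(t,c))
E
```

```text
{'time_s': np.float64(0.0), 'qpos': array([ 1.1684,  0.3005,  1.5216,  0.    ,  1.3207, -0.0666]), 'joint_vel': array([-0.0004, -0.0005,  0.0003,  0.0008,  0.0014,  0.0003]), 'tau': array([ -0.0023, -53.1816, -35.2731,   0.0707,   0.0246,  -0.    ]), 'ee_pos': array([0.1811, 0.519 , 0.2049]), 'eef_rot': array([-3.1404, -0.0001,  2.8058]), 'force': array([ 0.4612, -0.0754, -0.5106]), 'moment': array([0.015 , 0.0213, 0.0365]), 'grip_force': np.float64(0.0), 'grip_width': np.float64(0.0942)}
-0.0188
scene cubby []
scene door_hinge [([0.6499, 0.1512, 0.184], 0.84)]
scene door_edge [([0.6387, -0.0836, 0.2035], 0.61)]
scene lever_pivot [([0.6367, -0.0504, 0.1844], 0.58)]
scene lever_grip [([0.576, 0.0077, 0.1849], 0.68)]
scene small_cup [([0.5061, -0.018, 0.0029], 0.77)]
scene big_cup [([0.4817, -0.3109, 0.0017], 0.86)]
scene sugar_pot [([0.5947, 0.4596, 0.0008], 0.96)]
scene dripper [([0.6591, -0.2907, -0.0023], 0.7)]
scene scoop [([0.3601, -0.2752, -0.0002], 0.86)]
top cubby [([0.6552, 0.0252, 0.0041], 0.75)]
top door_hinge []
top door_edge [([0.6341, -0.0876, 0.2022], 0.81)]
top lever_pivot [([0.6323, -0.0526, 0.1889], 0.93)]
top lever_grip [([0.5787, 0.0093, 0.1857], 0.61), ([0.6481, 0.1535, 0.1841], 0.45)]
top small_cup [([0.3612, -0.2726, -0.0035], 0.72), ([0.5065, -0.0171, -0.0013], 0.57)]
top big_cup [([0.4861, -0.3134, -0.0005], 0.92)]
top sugar_pot [([0.5916, 0.4605, 0.0029], 0.81)]
top dripper [([0.6602, -0.2892, -0.0004], 0.61)]
top scoop [([0.3632, -0.2724, -0.0023], 0.48)]
```

View pics/a.png

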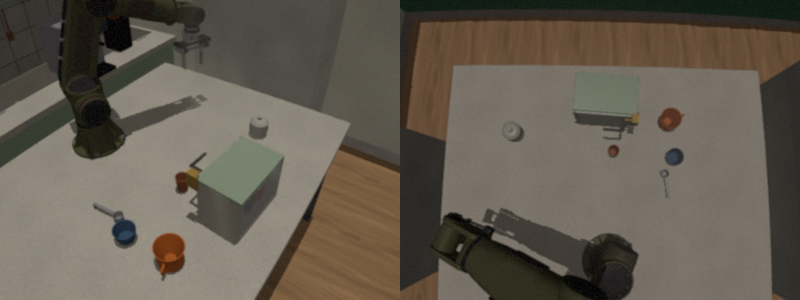

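The scene shows the small cup in front of the lever, with the blue cup and orange dripper to the right. The two cameras agree to within a few mm. I'm moving above the small cup now.

>>> {"api": "carry_out", "payload": {
  "commands": [
    [0,[0,0,0],[0,0,-0.137]],
    [0,[0,0,0],[0,0,-0.137]],
    [0,[-33,-48,0],[0,0,0]],
    [0,[-33,-48,0],[0,0,0]],
    [0,[-33,-48,0],[0,0,0]],
    [0,[-33,-48,0],[0,0,0]],
    [0,[-33,-48,0],[0,0,0]],
    [0,[-33,-48,0],[0,0,0]],
    [0,[-33,-48,0],[0,0,0]],
    [0,[-33,-48,0],[0,0,0]]
  ],
  "squeeze": 12
}}

```text
time_s: 2.35
ee_pos: [0.4217, 0.1179, 0.2058]
eef_rot: [3.141, 0.001, 3.08]
force: [2.0, 0.6, 0.7]
grip_width: 0.094
grip_force: 0.0
```

>>> {"api": "carry_out", "payload": {
  "commands": [
    [0,[-31,-44,0],[0,0,0]],
    [0,[-31,-44,0],[0,0,0]],
    [0,[-31,-44,0],[0,0,0]],
    [0,[0,0,0],[0,0,0]],
    [0,[0,0,0],[0,0,0]]
  ]
}}

```text
time_s: 2.98
ee_pos: [0.5054, -0.0174, 0.2053]
eef_rot: [3.141, -0.0, 3.08]
force: [-0.5, 0.3, -0.1]
grip_width: 0.0942
grip_force: 0.0
```

```bash
cat >> h.py <<'E'
def delta(target, yaw=None):
    """tool-axis shift (mm) to world target, from the measured pose"""
    o=ctrl.get_obs(); r=R.from_euler('xyz',o['eef_rot'])
    return np.round(r.inv().apply(np.array(target)-o['ee_pos'])*1000,1)
E
python3 - <<'E'
from h import *
o=obs(); d=snap('wrist','w1.png'); print(pl('small_cup','wrist'),pl('lever_grip','wrist'),pl('lever_pivot','wrist'))
E
```

```text
{'time_s': np.float64(2.975), 'qpos': array([-0.107 ,  0.2015,  1.6444,  0.0002,  1.2962, -1.6158]), 'joint_vel': array([ 0.02  , -0.0139,  0.009 ,  0.0008, -0.002 ,  0.0004]), 'tau': array([ -1.5391, -46.0878, -35.3928,  -0.0658,   0.0513,  -0.0592]), 'ee_pos': array([ 0.5054, -0.0174,  0.2053]), 'eef_rot': array([ 3.1414, -0.0005,  3.0795]), 'force': array([-0.4986,  0.3494, -0.0504]), 'moment': array([ 0.0306, -0.0297,  0.0003]), 'grip_force': np.float64(0.0), 'grip_width': np.float64(0.0942)}
[([0.5088, -0.0211, 0.0015], 0.9)] [([0.5811, 0.0088, 0.186], 0.71), ([0.357, -0.2712, -0.0019], 0.69)] []
```

View pics/w1.png

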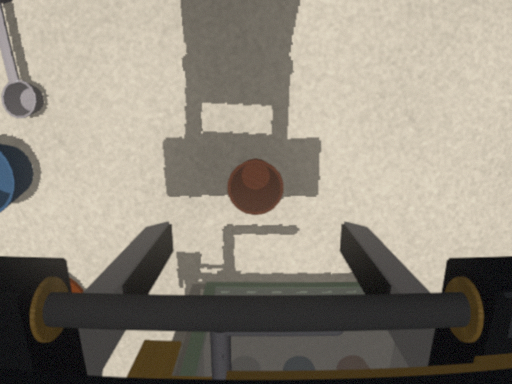

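The picture shows the cup's rim circle centred near pixel (256,187), between the fingers in y. The lever's shadow is at (260,230). I'll check the rim centre at z = 0.07.

```bash
cat >> h.py <<'E'
def hit(d,u,v,z):
    """world point at height z seen at pixel (u,v)"""
    q=cv2.undistortPoints(np.array([[[u,v]]],float),d['camera_matrix'],np.array([d['k1'],0,0,0,0.])).ravel()
    # inverse of own model: drawn = ray*(1+k1 r^2), same as OpenCV's k1
    r=R.from_rotvec(np.ravel(d['rvec'])); c=-r.inv().apply(np.ravel(d['tvec']))
    w=r.inv().apply([q[0],q[1],1]); return c+w*(z-c[2])/w[2]
E
python3 - <<'E'
from h import *
d=snap('wrist'); m=ctrl.outline_of('small_cup','wrist')[0]['region'].astype(np.uint8)
c,_=cv2.findContours(m,0,2); c=max(c,key=cv2.contourArea); (u,v),r=cv2.minEnclosingCircle(c); print(u,v,r)
p=hit(d,u,v,.07); print(p, hit(d,u+r,v,.07)-p, delta([p[0],p[1],.05]))
E
```

```text
254.5058135986328 186.13372802734375 28.349985122680664
[ 0.5059 -0.0176  0.07  ] [0.0016 0.0265 0.    ] [ -0.4  -0.5 155.7]
```

>>> {"api": "carry_out", "payload": {
  "commands": [
    [0,[0,0,35],[0,0,0]],
    [0,[0,0,40],[0,0,0]],
    [0,[0,0,40],[0,0,0]],
    [0,[0,0,25],[0,0,0]],
    [0,[0,0,14],[0,0,0]],
    [0,[0,0,0],[0,0,0]],
    [1,[0,0,0],[0,0,0]],
    [1,[0,0,0],[0,0,0]],
    [1,[0,0,0],[0,0,0]],
    [1,[0,0,0],[0,0,0]]
  ],
  "squeeze": 12
}}

```text
time_s: 4.53
ee_pos: [0.5058, -0.0178, 0.0517]
eef_rot: [-3.142, 0.0, 3.08]
force: [-0.3, 0.3, 0.5]
grip_width: 0.0575
grip_force: 0.0
```

>>> {"api": "carry_out", "payload": {
  "commands": [
    [1,[0,0,0],[0,0,0]],
    [1,[0,0,0],[0,0,0]],
    [1,[0,0,-10],[0,0,0]],
    [1,[0,0,-20],[0,0,0]],
    [1,[0,0,0],[0,0,0]]
  ]
}}

```text
time_s: 5.15
ee_pos: [0.5064, -0.0178, 0.0828]
eef_rot: [-3.142, 0.003, 3.08]
force: [-0.4, -0.3, -2.5]
grip_width: 0.0521
grip_force: 12.0
```

>>> {"api": "carry_out", "payload": {
  "commands": [
    [1,[0,0,-25],[0,0,0]],
    [1,[0,0,-35],[0,0,0]],
    [1,[0,0,-25],[0,0,0]],
    [1,[0,-25,0],[0,0,0]],
    [1,[1,-45,0],[0,0,0]],
    [1,[1,-50,0],[0,0,0]],
    [1,[1,-50,0],[0,0,0]],
    [1,[1,-50,0],[0,0,0]],
    [1,[0,-45,0],[0,0,0]],
    [1,[0,-25,0],[0,0,0]]
  ]
}}

```text
time_s: 6.4
ee_pos: [0.4831, -0.3089, 0.1655]
eef_rot: [3.141, -0.001, 3.078]
force: [0.7, 0.6, -1.3]
grip_width: 0.0525
grip_force: 12.0
```

>>> {"api": "carry_out", "payload": {
  "commands": [
    [1,[0,0,0],[0,0,0]],
    [1,[0,0,0],[0,0,0]],
    [1,[0,0,0],[0,0,0]]
  ]
}}

```text
time_s: 6.78
ee_pos: [0.484, -0.3061, 0.1664]
eef_rot: [3.141, -0.0, 3.081]
force: [-0.2, 0.1, -1.2]
grip_width: 0.0528
grip_force: 12.0
```

Run:
```python
from h import *
o=obs(); d=snap('wrist'); s=snap('scene'); t=snap('top')
cv2.imwrite('pics/b.png',np.hstack([d['img'][60:384,:,:],cv2.resize(s['img'][230:350,100:280],(486,324))])[:, :][...,:] if 0 else cv2.resize(np.hstack([d['img'],cv2.resize(s['img'][230:350,100:260],(512,384))]),(800,300)))
for c in ('wrist','scene','top'): print(c,pl('big_cup',c),pl('small_cup',c))
```

```text
{'time_s': np.float64(6.775), 'qpos': array([-0.6279,  0.3834,  1.5024,  0.0001,  1.2559, -2.138 ]), 'joint_vel': array([-0.0012, -0.0025, -0.0019, -0.0022,  0.0003, -0.0027]), 'tau': array([ -0.3456, -57.4316, -34.8262,  -0.055 ,   0.0454,   0.0092]), 'ee_pos': array([ 0.484 , -0.3061,  0.1664]), 'eef_rot': array([ 3.1415, -0.    ,  3.0809]), 'force': array([-0.1811,  0.0896, -1.163 ]), 'moment': array([0.1102, 0.0168, 0.0309]), 'grip_force': np.float64(12.0), 'grip_width': np.float64(0.0528)}
wrist [([0.4818, -0.3134, 0.0035], 0.89)] [([0.4885, -0.3107, 0.1192], 0.74)]
scene [([0.4816, -0.3091, 0.0016], 0.74)] [([0.4843, -0.3071, 0.1168], 0.86)]
top [([0.4859, -0.3112, -0.0006], 0.5)] [([0.6607, -0.2917, -0.0018], 0.3)]
```

View pics/b.png

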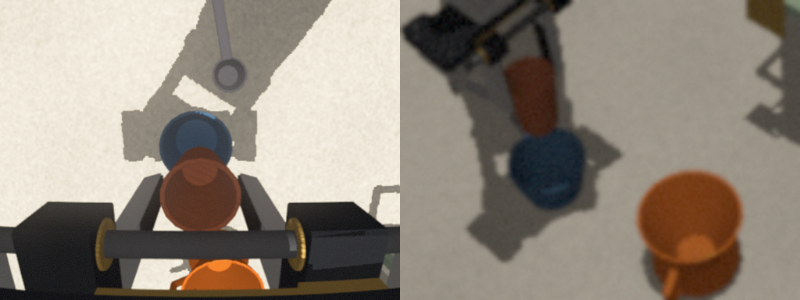

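The small cup hangs upright between the fingers, just behind the blue cup, whose rim is centred near pixel (251,188) in the full picture. I'll fit that rim to get its position.

Run:
```python
from h import *
from scipy.optimize import least_squares
d=snap('wrist'); m=ctrl.outline_of('big_cup','wrist')[0]['region'].astype(np.uint8)
c,_=cv2.findContours(m,0,2); c=max(c,key=cv2.contourArea)[:,0]
P=np.array([hit(d,u,v,.052)[:2] for u,v in c if v<185])
f=least_squares(lambda p:np.hypot(*(P-p[:2]).T)-p[2],[.484,-.311,.042],loss='soft_l1',f_scale=.001)
print(f.x,f.cost,len(P),delta([f.x[0],f.x[1],.1664]))
```

```text
[ 0.4824 -0.3102  0.0416] 3.6607648007406155e-06 67 [ 1.1 -3.3  0. ]
```

>>> {"api": "carry_out", "payload": {
  "commands": [
    [1,[1,-3.5,0],[0,0,0]],
    [1,[0,0,15],[0,0,0]],
    [1,[0,0,25],[0,0,0]],
    [1,[0,0,25],[0,0,0]],
    [1,[0,0,15],[0,0,0]],
    [1,[0,0,10],[0,0,0]],
    [1,[0,0,6],[0,0,0]],
    [1,[0,0,3],[0,0,0]],
    [1,[0,0,0],[0,0,0]],
    [1,[0,0,0],[0,0,0]]
  ]
}}

```text
time_s: 8.57
ee_pos: [0.4827, -0.3106, 0.0679]
eef_rot: [-3.141, 0.001, 3.08]
force: [-0.3, -0.8, -0.9]
grip_width: 0.0524
grip_force: 12.0
```

>>> {"api": "carry_out", "payload": {
  "commands": [
    [1,[0,0,2],[0,0,0]],
    [1,[0,0,2],[0,0,0]],
    [1,[0,0,2],[0,0,0]],
    [1,[0,0,0],[0,0,0]]
  ]
}}

```text
time_s: 9.07
ee_pos: [0.4825, -0.3103, 0.0612]
eef_rot: [3.141, -0.0, 3.08]
force: [0.5, 0.2, -1.4]
grip_width: 0.0526
grip_force: 12.0
```

>>> {"api": "carry_out", "payload": {
  "commands": [
    [1,[0,0,1.5],[0,0,0]],
    [1,[0,0,1.5],[0,0,0]],
    [1,[0,0,0],[0,0,0]],
    [1,[0,0,0],[0,0,0]]
  ]
}}

```text
time_s: 9.57
ee_pos: [0.4826, -0.3104, 0.0585]
eef_rot: [-3.142, 0.0, 3.08]
force: [0.9, 1.4, -0.9]
grip_width: 0.0528
grip_force: 12.0
```

>>> {"api": "carry_out", "payload": {
  "commands": [
    [1,[0,0,1],[0,0,0]],
    [1,[0,0,1],[0,0,0]],
    [1,[0,0,0],[0,0,0]],
    [1,[0,0,0],[0,0,0]]
  ]
}}

```text
time_s: 10.07
ee_pos: [0.4827, -0.3105, 0.0566]
eef_rot: [-3.141, 0.0, 3.08]
force: [-0.4, -0.4, 1.7]
grip_width: 0.0525
grip_force: 12.0
```

>>> {"api": "carry_out", "payload": {
  "commands": [
    [0.3,[0,0,0],[0,0,0]],
    [0.3,[0,0,0],[0,0,0]],
    [0,[0,0,0],[0,0,0]],
    [0,[0,0,0],[0,0,0]],
    [0,[0,0,-10],[0,0,0]],
    [0,[0,0,-20],[0,0,0]],
    [0,[0,0,-40],[0,0,0]],
    [0,[0,0,-40],[0,0,0]],
    [0,[0,0,-40],[0,0,0]],
    [0,[0,0,0],[0,0,0]]
  ]
}}

```text
time_s: 11.32
ee_pos: [0.4835, -0.3111, 0.2103]
eef_rot: [-3.138, 0.005, 3.08]
force: [0.2, 0.8, 0.3]
grip_width: 0.094
grip_force: 0.0
```

Run:
```python
from h import *
o=obs(); d=snap('wrist'); s=snap('scene'); t=snap('top')
cv2.imwrite('pics/c.png',cv2.resize(np.hstack([d['img'],cv2.resize(s['img'][130:310,100:340],(512,384))]),(800,300)))
for c in ('wrist','scene'): print(c,pl('big_cup',c),pl('small_cup',c))
for c in ('scene','top'):
  for n in ('door_hinge','door_edge','lever_pivot','lever_grip'): print(c,n,pl(n,c))
```

```text
{'time_s': np.float64(11.325), 'qpos': array([-0.6354,  0.3483,  1.446 , -0.    ,  1.3413, -2.1445]), 'joint_vel': array([ 0.    ,  0.0479,  0.0673, -0.0019, -0.0433, -0.0013]), 'tau': array([  0.0129, -58.4708, -37.7528,  -0.0564,   0.772 ,   0.0003]), 'ee_pos': array([ 0.4835, -0.3111,  0.2103]), 'eef_rot': array([-3.1383,  0.0051,  3.0798]), 'force': array([0.1998, 0.7849, 0.2953]), 'moment': array([-0.036 , -0.0074, -0.0029]), 'grip_force': np.float64(0.0), 'grip_width': np.float64(0.094)}
wrist [([0.4803, -0.3129, 0.0018], 0.91), ([0.4885, -0.3174, 0.0069], 0.7)] [([0.4839, -0.3136, 0.0058], 0.69)]
scene [([0.482, -0.3132, 0.0026], 0.61), ([0.5794, 0.0096, 0.1844], 0.45)] [([0.4865, -0.3122, 0.0057], 0.8)]
scene door_hinge [([0.649, 0.1499, 0.1817], 0.54)]
scene door_edge [([0.6385, -0.0836, 0.2025], 0.91)]
scene lever_pivot [([0.637, -0.0493, 0.182], 0.65)]
scene lever_grip [([0.5753, 0.0114, 0.1878], 0.43)]
top door_hinge [([0.6488, 0.1499, 0.186], 0.66)]
top door_edge [([0.6332, -0.0865, 0.2044], 0.9)]
top lever_pivot [([0.6367, -0.05, 0.1894], 0.73)]
top lever_grip [([0.5781, 0.0073, 0.1885], 0.54)]
```

View pics/c.png

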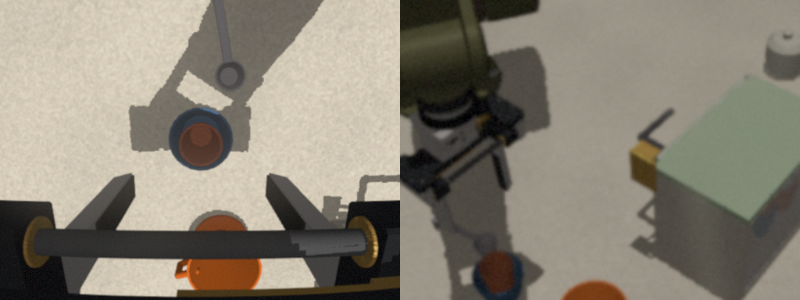

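The wrist view shows the terracotta rim inside the blue rim at (200,145), and the estimated underside height of 5.7 mm confirms the nest. Next is the lever. I'll rise, move across and turn the tool a quarter turn so the fingers close along the door's normal.

>>> {"api": "carry_out", "payload": {
  "commands": [
    [0.45,[0,0,-50],[0,0,0]],
    [0.45,[4,40,0],[0,0,0]],
    [0.45,[4,54,0],[0,0,0]],
    [0.45,[4,54,0],[0,0,0]],
    [0.45,[4,54,0],[0,0,0]],
    [0.45,[4,54,0],[0,0,0]],
    [0.45,[4,54,0],[0,0,0]],
    [0.45,[0,0,0],[0,0,0.174]],
    [0.45,[0,0,0],[0,0,0.174]],
    [0.45,[0,0,0],[0,0,0.174]]
  ]
}}

```text
time_s: 13.32
ee_pos: [0.4777, 0.0007, 0.2565]
eef_rot: [3.141, 0.0, 2.552]
force: [0.9, -0.4, 0.6]
grip_width: 0.0517
grip_force: 0.0
```

>>> {"api": "carry_out", "payload": {
  "commands": [
    [0.45,[0,0,0],[0,0,0.174]],
    [0.45,[0,0,0],[0,0,0.174]],
    [0.45,[0,0,0],[0,0,0.174]],
    [0.45,[0,0,0],[0,0,0.174]],
    [0.45,[0,0,0],[0,0,0.174]],
    [0.45,[0,0,0],[0,0,0.177]],
    [0.45,[0,0,0],[0,0,0]],
    [0.45,[0,0,0],[0,0,0]]
  ]
}}

```text
time_s: 14.32
ee_pos: [0.4777, 0.0004, 0.2565]
eef_rot: [3.142, 0.0, 1.515]
force: [-0.4, -0.0, 0.2]
grip_width: 0.0523
grip_force: 0.0
```

Run:
```python
from h import *
o=obs(); d=snap('wrist','w2.png')
for n in ('door_hinge','door_edge','lever_pivot','lever_grip'): print(n,pl(n,'wrist'))
print(delta([.578,.006,.24]))
```

```text
{'time_s': np.float64(14.325), 'qpos': array([-0.0757,  0.0998,  1.6414, -0.    ,  1.4004, -0.0197]), 'joint_vel': array([ 0.0009,  0.0001,  0.0007,  0.0001, -0.0007,  0.0119]), 'tau': array([ -0.0022, -42.2221, -36.185 ,   0.0729,   0.0173,   0.0983]), 'ee_pos': array([0.4777, 0.0004, 0.2565]), 'eef_rot': array([3.1415, 0.    , 1.5148]), 'force': array([-0.3563, -0.0027,  0.2221]), 'moment': array([-0.0492,  0.0814,  0.0058]), 'grip_force': np.float64(0.0), 'grip_width': np.float64(0.0523)}
door_hinge []
door_edge []
lever_pivot [([0.6355, -0.0508, 0.1828], 0.7)]
lever_grip [([0.5834, 0.0073, 0.1832], 0.91)]
[11.4 99.7 16.4]
```

View pics/w2.png

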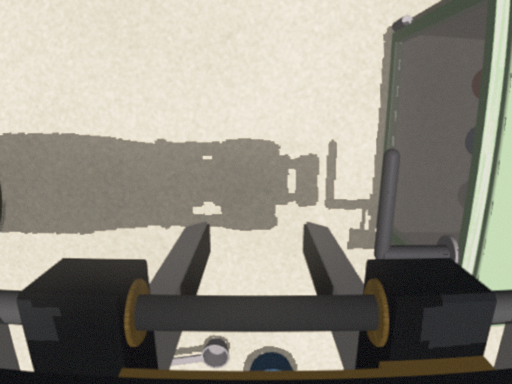

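The wrist view shows the lever bar from its free end at (391,153) to its corner at (382,250), where it bends to the pivot at (450,250). I'll project those points at z = 0.185.

Run:
```python
from h import *
d=snap('wrist')
for p in ((391,153),(388,190),(383,246),(450,250)): print(p,hit(d,*p,.185))
psi=-.06;H=np.array([.649,.1505])
r=np.array([[np.cos(psi),-np.sin(psi)],[np.sin(psi),np.cos(psi)]])
for q in ((-62,-121),(-62,-150),(-62,-205),(0,-205)): print(q,H+r@np.array(q)/1e3)
```

```text
(391, 153) [0.5801 0.0344 0.185 ]
(388, 190) [0.5786 0.0064 0.185 ]
(383, 246) [ 0.5763 -0.039   0.185 ]
(450, 250) [ 0.6326 -0.0466  0.185 ]
(-62, -121) [0.5799 0.0334]
(-62, -150) [0.5781 0.0045]
(-62, -205) [ 0.5748 -0.0504]
(0, -205) [ 0.6367 -0.0541]
```

>>> {"api": "carry_out", "payload": {
  "commands": [
    [0.45,[3,30,0],[0,0,0]],
    [0.45,[3,40,0],[0,0,0]],
    [0.45,[4,30,0],[0,0,0]],
    [0.45,[0,0,0],[0,0,0]],
    [0.45,[0,0,30],[0,0,0]],
    [0.45,[0,0,30],[0,0,0]],
    [0.45,[0,0,22],[0,0,0]],
    [0.45,[0,0,0],[0,0,0]],
    [1,[0,0,0],[0,0,0]],
    [1,[0,0,0],[0,0,0]]
  ],
  "squeeze": 20
}}

```text
time_s: 15.88
ee_pos: [0.5785, 0.0044, 0.1757]
eef_rot: [3.14, -0.0, 1.511]
force: [0.5, -1.3, -0.4]
grip_width: 0.035
grip_force: 0.0
```

>>> {"api": "carry_out", "payload": {
  "commands": [
    [1,[0,0,0],[0,0,0]],
    [1,[0,0,0],[0,0,0]],
    [1,[0,0,0],[0,0,0]]
  ]
}}

```text
time_s: 16.25
ee_pos: [0.5783, 0.0045, 0.1746]
eef_rot: [3.141, -0.0, 1.511]
force: [0.1, 0.9, 2.2]
grip_width: 0.0114
grip_force: 20.0
```

Gripped: the opening is 11.4 mm on the 12 mm bar. I'll press to about 0.14 rad and then try the door.

>>> {"api": "carry_out", "payload": {
  "commands": [
    [1,[0,0,2.5],[0,0,0]],
    [1,[0,0,2.5],[0,0,0]],
    [1,[-0.5,0,2.7],[0,0,0]],
    [1,[0,0,0],[0,0,0]],
    [1,[1.2,-3,0],[0,0,0]],
    [1,[1.2,-3,0],[0,0,0]],
    [1,[0,0,0],[0,0,0]]
  ]
}}

```text
time_s: 17.12
ee_pos: [0.5761, 0.005, 0.1681]
eef_rot: [3.13, 0.002, 1.51]
force: [29.9, -10.2, -3.7]
grip_width: 0.0109
grip_force: 20.1
```

>>> {"api": "carry_out", "payload": {
  "commands": [
    [1,[-1.6,4,0],[0,0,0]],
    [1,[-0.3,0,2.2],[0,0,0]],
    [1,[0,0,0],[0,0,0]],
    [1,[1.4,-3.5,0],[0,0,0]],
    [1,[0,0,0],[0,0,0]]
  ]
}}

```text
time_s: 17.75
ee_pos: [0.5725, 0.0065, 0.1646]
eef_rot: [3.142, -0.0, 1.511]
force: [2.1, 3.7, 2.9]
grip_width: 0.0112
grip_force: 20.3
```

>>> {"api": "carry_out", "payload": {
  "commands": [
    [1,[-1.4,3.5,0],[0,0,0]],
    [1,[-0.4,0,2.2],[0,0,0]],
    [1,[0,0,0],[0,0,0]],
    [1,[1.4,-3.5,0],[0,0,0]],
    [1,[0,0,0],[0,0,0]]
  ]
}}

```text
time_s: 18.38
ee_pos: [0.5725, 0.0059, 0.1623]
eef_rot: [-3.141, -0.0, 1.511]
force: [1.9, 1.8, 3.3]
grip_width: 0.0117
grip_force: 20.3
```

Held before with 30 N, now it moves 5.8 mm with only 2 N, so the catch is free at about 0.18 to 0.22 rad of lever turn. I'll hold the lever there and follow the door's arc.

>>> {"api": "carry_out", "payload": {
  "commands": [
    [1,[1.3,-3,0],[0,0,0.03]],
    [1,[1.3,-3,0],[0,0,0.03]],
    [1,[0,0,0],[0,0,0]],
    [1,[0,0,0],[0,0,0]]
  ]
}}

```text
time_s: 18.88
ee_pos: [0.567, 0.0089, 0.1624]
eef_rot: [-3.142, -0.0, 1.451]
force: [3.1, 4.8, 3.1]
grip_width: 0.0117
grip_force: 20.0
```

>>> {"api": "carry_out", "payload": {
  "commands": [
    [1,[3.3,-7.5,0],[0,0,0.055]],
    [1,[3.3,-7.5,0],[0,0,0.055]],
    [1,[3.3,-7.5,0],[0,0,0.05]],
    [1,[3.3,-7.5,0],[0,0,0.05]],
    [1,[3.3,-7.5,0],[0,0,0.05]],
    [1,[3.3,-7.5,0],[0,0,0.05]],
    [1,[0,0,0],[0,0,0]]
  ]
}}

```text
time_s: 19.75
ee_pos: [0.5285, 0.0395, 0.1625]
eef_rot: [3.141, -0.0, 1.141]
force: [4.4, 4.1, 3.4]
grip_width: 0.0113
grip_force: 20.0
```

```bash
cat >> h.py <<'E'
def door(phi=.2):
    """door angle from the TCP about the hinge, and the radius error (mm)"""
    o=ctrl.get_obs(); v=o['ee_pos'][:2]-np.array([.649,.1505]); r0=np.array([-.062,-.205+.055*np.cos(phi)])
    th=np.arctan2(r0[1],r0[0])-.06-np.arctan2(v[1],v[0]); th=(th+np.pi)%(2*np.pi)-np.pi
    print('theta',th,'yaw theta',1.511-o['eef_rot'][2],'dr',1e3*(np.hypot(*v)-np.hypot(*r0)), 'tool force',R.from_euler('xyz',o['eef_rot']).inv().apply(o['force']))
E
python3 -c "
from h import *
door(); snap('scene'); print(pl('door_edge','scene'))
snap('top'); print(pl('door_edge','top'),pl('door_hinge','top'))"
```

```text
theta 0.3767756332648471 yaw theta 0.3702386645784319 dr 0.5069958591929491 tool force [ 5.54    2.2882 -3.3942]
[([0.5478, -0.0602, 0.2033], 0.93)]
[([0.5479, -0.0639, 0.2015], 0.53), ([0.483, -0.3092, 0.0071], 0.5)] [([0.651, 0.1529, 0.184], 0.58)]
```

Door at 0.377 rad; the door edge seen in the cameras agrees. I'll carry on along the arc.

>>> {"api": "carry_out", "payload": {
  "commands": [
    [1,[6.9,-14.8,0],[0,0,0.1]],
    [1,[6.9,-14.8,0],[0,0,0.1]],
    [1,[6.9,-14.8,0],[0,0,0.1]],
    [1,[6.9,-14.8,0],[0,0,0.1]],
    [1,[6.9,-14.8,0],[0,0,0.1]],
    [1,[6.9,-14.8,0],[0,0,0.1]],
    [1,[6.9,-14.8,0],[0,0,0.1]],
    [1,[0,0,0],[0,0,0]]
  ]
}}

```text
time_s: 21.0
ee_pos: [0.4838, 0.1425, 0.1622]
eef_rot: [3.141, 0.002, 0.441]
force: [-1.4, 0.1, 5.9]
grip_width: 0.0112
grip_force: 20.0
```

```bash
python3 -c "
from h import *
door(); print(ctrl.get_obs()['qpos'])"
```

```text
theta 1.072936934385261 yaw theta 1.0702768177584323 dr 2.102341139964492 tool force [-1.2443 -0.6545 -5.92  ]
[ 0.2141  0.241   1.7008 -0.0006  1.2016  1.3444]
```

>>> {"api": "carry_out", "payload": {
  "commands": [
    [1,[6.9,-14.8,0],[0,0,0.1]],
    [1,[6.9,-14.8,0],[0,0,0.1]],
    [1,[6.9,-14.8,0],[0,0,0.1]],
    [1,[6.9,-14.8,0],[0,0,0.1]],
    [1,[6.9,-14.8,0],[0,0,0.1]],
    [1,[6.9,-14.8,0],[0,0,0.1]],
    [1,[2.5,-6,0],[0,0,0.04]],
    [1,[0,0,0],[0,0,0]],
    [1,[0,0,0],[0,0,0]]
  ]
}}

```text
time_s: 22.12
ee_pos: [0.5092, 0.2424, 0.1619]
eef_rot: [3.141, 0.005, -0.198]
force: [-13.6, 10.5, 8.9]
grip_width: 0.0115
grip_force: 20.1
```

```bash
python3 -c "
from h import *
door(); print(ctrl.get_obs()['qpos'])
s=snap('scene'); snap('top'); print(pl('door_edge','scene'),pl('door_edge','top'))"
```

```text
theta 1.702728693187245 yaw theta 1.7088266406047943 dr 4.009438995540987 tool force [-15.4081  -7.6293  -8.8621]
[0.378  0.3713 1.5301 0.0029 1.2448 2.1457]
[([0.4173, 0.1994, 0.2053], 0.8), ([0.5101, 0.243, 0.1692], 0.61)] [([0.6532, 0.0233, 0.0007], 0.5), ([0.4837, -0.3134, 0.0007], 0.45)]
```

The door stands near 1.71 rad. I'll ease the lever up, let go with a partial opening, and rise clear.

>>> {"api": "carry_out", "payload": {
  "commands": [
    [1,[-2,0,-3],[0,0,0]],
    [1,[-1,0,-4],[0,0,0]],
    [1,[0,0,-4],[0,0,0]],
    [1,[0,0,0],[0,0,0]],
    [0.45,[0,0,0],[0,0,0]],
    [0.45,[0,0,0],[0,0,0]],
    [0.45,[0,0,0],[0,0,0]],
    [0.45,[0,0,0],[0,0,0]]
  ]
}}

```text
time_s: 23.32
ee_pos: [0.5083, 0.2419, 0.1733]
eef_rot: [3.142, 0.0, -0.199]
force: [0.1, 0.2, 0.0]
grip_width: 0.0481
grip_force: 0.0
```

>>> {"api": "carry_out", "payload": {
  "commands": [
    [0.45,[0,0,-15],[0,0,0]],
    [0.45,[0,0,-35],[0,0,0]],
    [0.45,[0,0,-40],[0,0,0]],
    [0.45,[0,0,-40],[0,0,0]],
    [0.45,[0,0,0],[0,0,0]],
    [0.45,[0,0,0],[0,0,0]]
  ]
}}

```text
time_s: 24.08
ee_pos: [0.5081, 0.2418, 0.303]
eef_rot: [3.141, 0.0, -0.199]
force: [-0.1, -0.2, -0.6]
grip_width: 0.0521
grip_force: 0.0
```

```bash
python3 -c "
from h import *
s=snap('scene'); t=snap('top')
cv2.imwrite('pics/e.png',cv2.resize(np.hstack([s['img'],t['img']]),(800,300)))
for c in ('scene','top'):
  for n in ('door_edge','lever_pivot','small_cup','big_cup','sugar_pot','dripper','scoop'): print(c,n,pl(n,c))
  e=np.array(pl('door_edge',c)[0][0][:2])-[.649,.1505]; print('theta',(-np.pi/2-.06-np.arctan2(e[1],e[0]))%(2*np.pi))"
```

```text
scene door_edge [([0.4159, 0.1953, 0.2078], 0.88), ([0.4834, -0.3122, 0.003], 0.58)]
scene lever_pivot [([0.4474, 0.1866, 0.1871], 0.85), ([0.65, 0.151, 0.1822], 0.3)]
scene small_cup [([0.4839, -0.3118, 0.0072], 0.92)]
scene big_cup [([0.4802, -0.3096, 0.0005], 0.83)]
scene sugar_pot [([0.5953, 0.4602, 0.0006], 0.98)]
scene dripper [([0.658, -0.2901, -0.0022], 0.56), ([0.482, -0.3109, 0.004], 0.3)]
scene scoop [([0.3605, -0.2762, -0.0002], 0.8)]
theta 1.7006732313324733
top door_edge []
top lever_pivot [([0.4493, 0.1862, 0.1872], 0.9)]
top small_cup [([0.4809, -0.3093, 0.0085], 0.46)]
top big_cup [([0.4836, -0.3124, -0.0013], 0.66)]
top sugar_pot [([0.5931, 0.4562, -0.0001], 0.75)]
top dripper [([0.6617, -0.2918, -0.002], 0.68)]
top scoop [([0.3596, -0.2712, -0.0055], 0.52)]Traceback (most recent call last):
  File "<string>", line 7, in <module>
    e=np.array(pl('door_edge',c)[0][0][:2])-[.649,.1505]; print('theta',(-np.pi/2-.06-np.arctan2(e[1],e[0]))%(2*np.pi))
               ~~~~~~~~~~~~~~~~~^^^
IndexError: list index out of range
```

View pics/e.png

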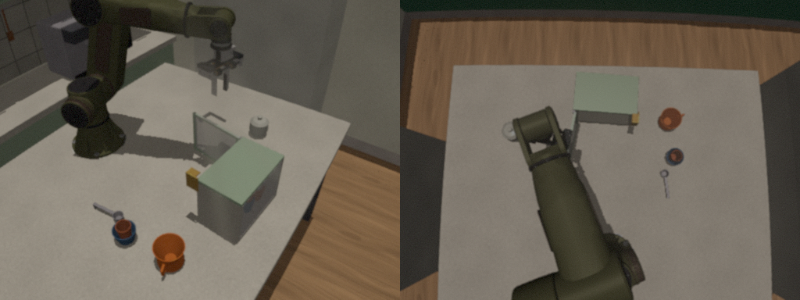

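The scene view shows the door swung wide at (215,135), about 1.70 rad. The small cup is nested in the blue one at (123,230), and the bystanders haven't moved.

```bash
python3 -c "
from h import *
print(ctrl.hand_in())"
```

```text
the job is handed in; nothing more can be done
None
```

Job handed in at about 24 s (limit 72 s): the small cup is nested upright in the blue cup, the door stands open at about 1.70 rad (above the required 1.6, just short of its 1.75 stop), and the sugar pot, dripper and scoop are where they started; the judge's verdict was not shown.

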